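# Shut the knob box: fold the flap and tuck it under the lip

### The job

Shut the box of turned knobs on the bench: with the fingertips, fold its hinged wooden flap down flat, then push it along, away from its hinge, until its edge is tucked fully home beneath the steel lip. Only push and press: do not pinch the flap or pick anything up, and leave the other things on the bench where they stand. Finish with the hand clear.

Things in the scene. Friction and masses are not known exactly. Their poses are not given: they have to be found in the camera images.
- box: plywood box of turned knobs screwed to the bench, open on top, 180 (along its x) x 220 (y) x 75 mm high. Origin: centre of its underside, on the bench; z up. The flap's hinge is along its -x side, the lip along its +x side. A 50 mm wide, 6 mm thick foot sticks out 40 mm at its -x and +x sides. Steel brackets at the hinge's two ends reach 88 mm above the bench.
- flap (a joint): angle of the flap about its hinge (rad): 0 = flat on the box, pi/2 = upright, more = leaning back over the hinge, away from the box; stop at 2.1. Stiff (about 0.15 N m): stays where it is left. The flap is a 130 g wooden panel, 200 mm wide along the box's y, 8 mm thick, reaching from 4 to 132 mm from the hinge axis; shut, its upper face is 83 mm above the bench.
- flap_slide (a joint): how far the flap with its hinge pin has slid in the slotted hinge towards the lip, along the box's +x (m): 0 = fully back, 0.024 = fully home at the stop. Stiff, stays where it is left: about 5 N slides it. The flap can come down flat only if this is below 0.008; beyond that its edge lands on top of the lip.
- flap_hinge (a point): middle of the hinge axis, which runs along the box's y 79 mm above the bench; moves with the slide. It lies in the middle plane of the flap.
- flap_edge (a point): middle of the flap's free edge, 132 mm from the hinge axis, in the flap's middle plane
- panel_back (a point): middle of the foot of the hinge-side face of the raised panel on the flap's outer face (upper when shut). The panel is 120 mm wide, 12 mm thick and reaches from 35 to 113 mm from the hinge axis; its top is 16 mm from the flap's middle plane, 95 mm above the bench when shut. Its hinge-side face is a 12 mm step on which a fingertip can push the shut flap towards the lip.
- lip_edge (a point): middle of the near lower edge of the fixed steel lip, a strip 220 mm long along the box's y, 4 mm thick, overhanging the box towards the hinge; underside 86.5 mm, top 90.5 mm above the bench. With the flap flat and fully back its edge is 8 mm short of the lip; fully home it is 16 mm beneath it.
- finial: turned wooden finial standing on the bench, 38 mm across, 60 mm tall; origin at its underside's centre as it lies; a bystander
- chess_pawn: turned dark wooden pawn standing on the bench, 40 mm across, 60 mm tall; origin at its underside's centre as it lies; a bystander
- sanding_block: cork sanding block lying flat, 100 x 60 x 32 mm; origin at its underside's centre as it lies; a bystander
- cup: white ceramic mug, 76 mm across, 75 mm tall; origin at its underside's centre as it lies; a bystander
- gouge: hand tool with a round handle lying on the bench, 240 mm long, with a steel blade; origin near its middle; a bystander
- glue: white plastic glue bottle, 60 mm across, 130 mm tall; origin at its underside's centre as it lies; a bystander
- billet: square wooden turning blank lying on the bench, 45 x 90 x 45 mm; origin at its underside's centre as it lies; a bystander

How it is judged:
On the way, in this order (a step that is already met when the one before it is completed fails the run):
1. the flap is folded down flat, its edge not yet home beneath the lip (value of joint flap below 0.06 rad and value of joint flap_slide below 0.012 m), for 0.05 s.
2. the flap's edge is tucked home beneath the lip (value of joint flap below 0.04 rad and value of joint flap_slide above 0.019 m), for 0.2 s.
At the end, for the whole second after the job is handed in: The flap lies flat (within 0.04 rad), has slid at least 19 of its 24 mm so that its edge is beneath the lip, is at rest, and no bystander has moved more than 30 mm (all of step 2 and velocity of joint flap_slide below 0.01 m/s and distance of each of finial, chess_pawn, sanding_block, cup, gouge, glue, billet from where it was at the start of the episode below 0.03 m); the robot touches nothing.
It fails at once if a bystander is lifted, carried or pushed away (more than 30 mm) (distance of any of finial, chess_pawn, sanding_block, cup, gouge, glue, billet from where it was at the start of the episode above 0.03 m).
It fails at once if the flap is pinched: the fingers press on its inner and outer faces at once (contact force between the fingers and flap_c0 above 2 N and (contact force between the fingers and flap_c1 above 2 N or contact force between the fingers and flap_c2 above 2 N)).
It also fails if it takes over 38 s, if anything falls off the work surface, if the arm or the gripper's body presses on something with over 40 N, if the wrist force passes 120 N, or if a joint passes its speed limit or range.

### The arm

A 6-joint arm with a two-finger parallel gripper is mounted at the origin on the work surface. World frame = base frame: x ahead of the robot, y to its left, z up, the work surface at z = 0. Lengths are in m, angles in rad, forces in N, time in s.
With the tool pointing down it reaches from about 0.425 to 0.95 m from the base axis. Payload 3.5 kg.
Tool frame: the origin (TCP) lies at the very end of the fingers, on their centre line; the grasp point (between the pads) lies 19 mm behind it; z points along the fingers, y is the line along which they close (so a half turn about z gives the same grasp; the last joint's range is limited). The gripper opens to 85 mm and grips with 20 to 120 N. Pads are 22 mm wide; open, the fingers measure 114 mm over their backs; the gripper's body (76 mm by 85 mm) begins 54 mm behind the grasp point. The pads swing forward as they close: fully open they stand 13 mm farther back than shut.
Start: joints at [1.01, 0.286, 1.577, -0, 1.279, -0.15], TCP at [0.27, 0.619, 0.231] pointing down, gripper open.
Joint ranges: [-2.77, 2.77], [-0.9, 2.22], [0.21, 2.48], [-1.53, 4.67], [0.24, 2.81], [-2.84, 2.84]. Speed limits (rad/s): [2.79, 2.79, 3.14, 3.14, 3.14, 3.14].

### API

Orientations are given as a unit quaternion [x, y, z, w].
In Python, from plant import ctrl, optics, sign_off gives the robot as it stands.
- The arm moves only by the shell command python3 -m creep 'ROWS' [FORCE]. ROWS is JSON, a list of rows, each an object of numbers: "x", "y", "z": the shift along the tool's x, y, z in mm; "rx", "ry", "rz": the turn, a rotation vector about the tool's x, y, z in degrees; "grip": the opening, from 0 (shut) to 1 (fully open). In form: [{"x": .., "y": .., "z": .., "rx": .., "ry": .., "rz": .., "grip": ..}, ...]. A call has exactly 10 rows; each row shifts and turns the commanded pose from where the row before left it, along the tool's axes as they then stand; what a row does not reach is not made up. A row lasts 1/12 s, in which the tool goes at most 41.7 mm and 7.16 degrees, less where a joint would pass 70% of its speed; a pose out of reach is approached as far as the arm can. A call with a gripper value outside its range is refused whole. The fingers move at their own pace and stop on an object; FORCE is the grip in N (left out, the last holds). Time passes only in rows, so rows that do not move let the fingers close, or fill a call up. It gives the time, the measured TCP pose, the force, the opening and the grip force at its end, in the units of the state.
- ctrl.get_state(): the state, without advancing time (a new reading comes with each control period).
- optics.read_camera(name): name is "scene" or "top"; returns a dict with "color" (384x512x3 uint8, blue, green, red), "K" (3x3 intrinsics, pixels), "R" (3x3) and "t" (3): a world point X has camera coordinates R X + t. Camera axes: x right, y down, z forward; pixel columns grow to the right and rows downward; lengths in m; the calibration is good to about 2 mm. A picture is of the moment at which its call begins. There is no depth.
- sign_off(): hands the job in; it is judged then, once.
The state is a dict: "time": time; "qpos": joint angles; "dq": joint speeds; "joint_efforts": joint torques, N m; "eef_pos": TCP position; "tcp_rot": TCP orientation; "contact_force": force on the tool from outside, world axes, zero at the start; "wrist_torque": the same for the moment, N m; "opening": opening from 0.0 (shut) to 1.0 (fully open); "finger_force": force on a finger pad.
Only numpy, scipy, OpenCV 4.12 (cv2) and the standard library are available. Lean on these libraries where they do the work, as an engineer would, in place of code of your own. Each camera call takes 0.05 s, during which the arm holds its last target. There are 200 camera calls.

## Working session

There is one attempt and no reset: what is moved stays moved. The work goes in short steps, Python scripts to look and compute and a shell command to move; the robot and the scene stay as the last step left them, time stands still between calls to the robot, and variables do not carry over. Pictures are saved under pics/ and viewed, at most 10 in all, crops included, and the job is handed in when it is done.

```bash
mkdir -p pics; ls; python3 - <<'E'
from plant import ctrl, optics
import cv2,numpy as np
s=ctrl.get_state();print(s)
for n in("scene","top"):
    c=optics.read_camera(n);cv2.imwrite(f"pics/{n}0.png",c["color"]);print(n,c["K"].tolist(),c["R"].tolist(),c["t"].tolist())
E
```

```text
pics
{'time': 0.0, 'qpos': array([ 1.00997646e+00,  2.87214451e-01,  1.57816784e+00, -3.28781443e-05,
        1.27861240e+00, -1.50003985e-01]), 'dq': array([ 0.0002473 , -0.00076461, -0.00019652, -0.00057564,  0.00094199,
       -0.00058693]), 'joint_efforts': array([ 6.17449678e-04, -4.05985272e+01, -2.92620760e+01, -1.74311335e-04,
        5.86261915e-03, -4.02295268e-05]), 'eef_pos': array([0.2691951 , 0.61828111, 0.22991962]), 'tcp_rot': array([ 2.03961740e-01,  9.78978123e-01, -1.13143526e-03, -4.03173363e-04]), 'contact_force': array([-0.8007697 ,  0.68133143, -0.21059636]), 'wrist_torque': array([-0.01588211, -0.01218171, -0.0649494 ]), 'finger_force': 0.0, 'opening': 0.9992430481937808}
scene [[411.4798990852877, 0.0, 252.05225144668586], [0.0, 411.4798990852877, 195.30153468322536], [0.0, 0.0, 1.0]] [[0.5858342594436112, 0.8102196964745432, -0.0185003758571211], [0.5354437777769732, -0.4040900218556517, -0.7416274098741379], [-0.6083569522098674, 0.4245648333074683, -0.6705568738120004]] [-0.34884965021766023, -0.27311167517144547, 1.5851080477764727]
top [[373.0532814561787, 0.0, 258.6691945746302], [0.0, 373.0532814561787, 194.28988610268038], [0.0, 0.0, 1.0]] [[0.026199852297355997, -0.9995465769271199, -0.01483941686434401], [-0.9949238033256735, -0.024630136804856477, -0.0975703947770553], [0.09716065724136028, 0.017320418997561874, -0.995117987863839]] [-0.01452782482001686, 0.6367832395587834, 1.1653302545198492]
```

View pics/scene0.png

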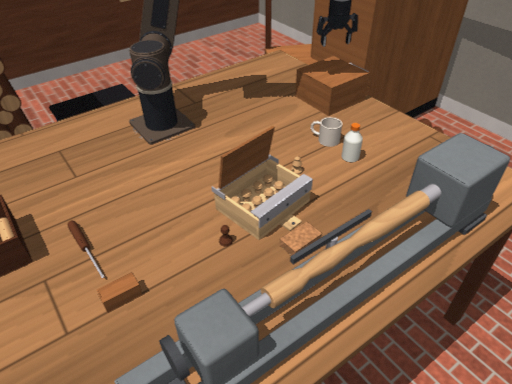

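View pics/top0.png

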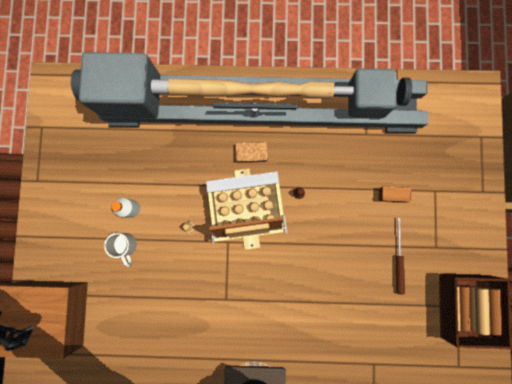

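The scene view shows the box near (262,190) with its flap upright on the robot's side. The top view shows the lip at (242,182), the hinge side at about (248,232), the pawn at (299,192), the finial at (186,226) and the block at (251,152). I'll enlarge both crops.

```bash
python3 - <<'E'
import cv2,numpy as np
a=cv2.imread("pics/top0.png")[160:260,195:295];b=cv2.imread("pics/scene0.png")[125:245,205:325]
a=cv2.resize(a,(400,400),interpolation=cv2.INTER_CUBIC);b=cv2.resize(b,(400,400),interpolation=cv2.INTER_CUBIC)
cv2.imwrite("pics/crop0.png",np.hstack([a,b]))
E
```

```text
(no output)
```

View pics/crop0.png

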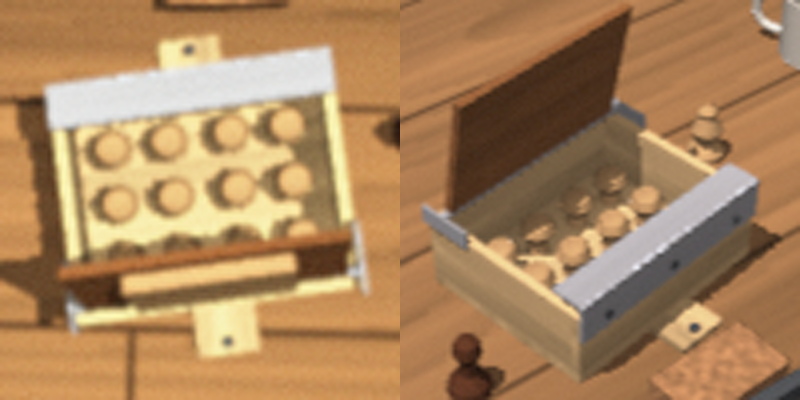

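The top crop shows the lip's near edge from crop (50,130) to (337,92), its far edge from (45,87) to (330,48), foot bolts at (188,48) and (228,341), and the flap's free edge from (60,272) to (352,236). In the scene crop the free-edge corners are at (455,105) and (632,8).

```bash
cat > h.py <<'E'
import numpy as np,cv2
from plant import ctrl, optics
from scipy.spatial.transform import Rotation as Ro
_c={n:optics.read_camera(n) for n in("scene","top")}
def ray(n,p):
    c=_c[n];d=c["R"].T@np.linalg.inv(c["K"])@[p[0],p[1],1];return -c["R"].T@c["t"],d
def plane(n,p,z):
    o,d=ray(n,p);return o+d*(z-o[2])/d[2]
def tri(p,q):
    P=[_c[n]["K"]@np.c_[_c[n]["R"],_c[n]["t"]] for n in("top","scene")]
    X=cv2.triangulatePoints(P[0],P[1],np.array(p,float),np.array(q,float)).ravel();return X[:3]/X[3]
def proj(n,X):
    c=_c[n];v=c["K"]@(c["R"]@np.array(X)+c["t"]);return v[:2]/v[2]
def tc(x,y):return (195+(x+.5)/4-.5,160+(y+.5)/4-.5)
def sc(x,y):return (205+(x-400+.5)*.3-.5,125+(y+.5)*.3-.5)
E
python3 - <<'E'
from h import *
np.set_printoptions(precision=4,suppress=True)
L=[plane("top",tc(*p),.0905) for p in((50,130),(337,92),(45,87),(330,48))]
F=[plane("top",tc(*p),.006) for p in((188,48),(228,341))]
print("lip",*L);print("len",np.linalg.norm(L[0]-L[1]),np.linalg.norm(L[2]-L[3]))
S=[plane("scene",sc(*p),.0905) for p in((557,292),(742,168),(582,312),(758,182))]
print("lip scene",*S)
print("feet",*F,np.linalg.norm(F[0]-F[1]),"mid",(F[0]+F[1])/2)
E0=tri(tc(60,272),sc(455,105));E1=tri(tc(352,236),sc(632,8));print("edge",E0,E1,np.linalg.norm(E0-E1))
for n,v in (("feet",F[0]-F[1]),("lipN",L[1]-L[0]),("lipF",L[3]-L[2]),("edge",E1-E0)):print(n,np.degrees(np.arctan2(v[1],v[0])))
for n in _c:print(n,ray(n,(0,0))[0])
for nm,p,z in(("pawn",(299,192),.03),("finial",(186,226),.03),("block",(251,152),.032)):print(nm,plane("top",p,z))
E
```

```text
lip [0.6339 0.1583 0.0905] [ 0.6684 -0.0601  0.0905] [0.6669 0.1634 0.0905] [ 0.7023 -0.054   0.0905]
len 0.22107046852289297 0.22029934417885685
lip scene [ 0.676  -0.0572  0.0905] [0.648  0.1627 0.0905] [ 0.7058 -0.0546  0.0905] [0.6706 0.161  0.0905]
feet [0.713  0.0603 0.006 ] [0.4746 0.0206 0.006 ] 0.24172871409299007 mid [0.5938 0.0404 0.006 ]
edge [0.4948 0.0543 0.1426] [ 0.6039 -0.0072  0.3036] 0.20394037454934377
feet 9.44754569154202
lipN -81.00583656492962
lipF -80.75681208471426
edge -29.400577872206856Traceback (most recent call last):
  File "<stdin>", line 11, in <module>
NameError: name '_c' is not defined. Did you mean: 'tc'?
```

```bash
python3 - <<'E'
from h import *
import h
np.set_printoptions(precision=4,suppress=True)
E0=tri(tc(60,272),sc(632,8));E1=tri(tc(352,236),sc(455,105));print("edge",E0,E1,np.linalg.norm(E0-E1))
a=np.radians(9.1);ux=np.array([np.cos(a),np.sin(a),0]);uy=np.array([-ux[1],ux[0],0]);o=np.array([.594,.040,0])
for e in(E0,E1,(E0+E1)/2):print("box frame",(e-o)@ux,(e-o)@uy,e[2])
m=(E0+E1)/2;d=(m-o)@ux+.083;print("angle",np.arctan2(m[2]-.079,d),np.hypot(m[2]-.079,d))
for nm,p,z in(("pawn",(299,192),.03),("finial",(186,226),.03),("block",(251,152),.032)):
    w=plane("top",p,z);print(nm,w,"box",(w-o)@ux,(w-o)@uy)
R=Ro.from_quat(ctrl.get_state()["tcp_rot"]).as_matrix();print(R)
E
```

```text
edge [0.5267 0.1313 0.2048] [ 0.5555 -0.0673  0.2079] 0.2006501573755392
box frame -0.0520421701939286 0.10077162181096916 0.20481007202069187
box frame -0.05499901320941584 -0.09983365106495003 0.20785428433070188
box frame -0.053520591701672275 0.0004689853730095855 0.20633217817569688
angle 1.3432887942916025 0.13070011137174645
pawn [ 0.6476 -0.1274  0.03  ] box 0.02647558260336521 -0.173757974381102
finial [0.5296 0.231  0.03  ] box -0.03335835075884068 0.1987748300205331
block [0.7739 0.0301 0.032 ] box 0.1761012348548324 -0.03818606976537104
[[-0.9168  0.3993 -0.0004]
 [ 0.3993  0.9168 -0.0007]
 [ 0.0001 -0.0008 -1.    ]]
```

```bash
python3 -m creep '[{"rz":-6.5,"grip":0},{"rz":-6.5,"grip":0},{"rz":-6.5,"grip":0},{"rz":-6.5,"grip":0},{"rz":-6.5,"grip":0},{"x":-7,"y":-39,"grip":0},{"x":-7,"y":-39,"grip":0},{"x":-7,"y":-39,"grip":0},{"x":-7,"y":-39,"grip":0},{"x":-7,"y":-39,"grip":0}]'
cat >> h.py <<'E'
a=np.radians(9.1);ux=np.array([np.cos(a),np.sin(a),0]);uy=np.array([-ux[1],ux[0],0]);o=np.array([.594,.040,0])
def box(p):p=np.array(p)-o;return np.array([p@ux,p@uy,p[2]])
def world(x,y,z):return o+x*ux+y*uy+[0,0,z]
def flap(r,h,y,th,s=0):return world(-.083+s+r*np.cos(th)-h*np.sin(th),y,.079+r*np.sin(th)+h*np.cos(th))
def st():
    s=ctrl.get_state();R=Ro.from_quat(s["tcp_rot"]).as_matrix()
    print("t",round(s["time"],2),"tcp box mm",(box(s["eef_pos"])*1000).round(1),"F",s["contact_force"].round(1),"open",round(s["opening"],2),"toolx deg",np.degrees(np.arctan2(R[1,0],R[0,0])).round(1),"tilt",R[:,2].round(3))
E
python3 - <<'E'
from h import *
st()
for s,th in((0,1.343),(.008,1.40),(.016,1.47)):
    print(s,[proj("scene",flap(r,-.004,y,th,s)).round(1).tolist() for r in(.004,.132) for y in(-.1,.1)])
print("seen",sc(452,210),sc(608,118),sc(455,105),sc(632,8))
E
```

```text
t 0.4 tcp box mm [-228.9  622.8  231.1] F [-0.4 -0.2 -0.1] open 1.0 toolx deg 156.5 tilt [-0. -0. -1.]
0 [[218.5, 188.3], [266.7, 157.7], [222.3, 157.5], [274.2, 127.0]]
0.008 [[220.3, 189.5], [268.5, 158.7], [222.4, 157.0], [274.4, 126.6]]
0.016 [[222.1, 190.6], [270.4, 159.7], [222.1, 156.4], [274.1, 126.0]]
seen (220.25, 187.65) (267.05, 160.05) (221.15, 156.15) (274.25, 127.05)$[0]: bad value
```

The slide is consistent with about 0–4 mm. The first call was refused as a bad value, so the rows probably need every key.

```bash
python3 -m creep '[{"x":0,"y":0,"z":0,"rx":0,"ry":0,"rz":-6.5,"grip":0},{"x":0,"y":0,"z":0,"rx":0,"ry":0,"rz":-6.5,"grip":0},{"x":0,"y":0,"z":0,"rx":0,"ry":0,"rz":-6.5,"grip":0},{"x":0,"y":0,"z":0,"rx":0,"ry":0,"rz":-6.5,"grip":0},{"x":0,"y":0,"z":0,"rx":0,"ry":0,"rz":-6.5,"grip":0},{"x":-7,"y":-39,"z":0,"rx":0,"ry":0,"rz":0,"grip":0},{"x":-7,"y":-39,"z":0,"rx":0,"ry":0,"rz":0,"grip":0},{"x":-7,"y":-39,"z":0,"rx":0,"ry":0,"rz":0,"grip":0},{"x":-7,"y":-39,"z":0,"rx":0,"ry":0,"rz":0,"grip":0},{"x":-7,"y":-39,"z":0,"rx":0,"ry":0,"rz":0,"grip":0}]'
python3 -c "
from h import *
st()"
```

```text
time: 1.23
eef_pos: [0.3346, 0.4301, 0.2314]
tcp_rot: [-0.079, 0.997, 0.0, 0.0]
contact_force: [0.7, -0.9, 0.4]
opening: 0.001
finger_force: 0.0
t 1.33 tcp box mm [-193.7  423.7  231.1] F [-0.1 -0.4 -0.4] open 0.0 toolx deg -171.3 tilt [ 0.    -0.002 -1.   ]
```

```bash
python3 -m creep '[{"x":-7,"y":-40,"z":0,"rx":0,"ry":0,"rz":0,"grip":0},{"x":-7,"y":-40,"z":0,"rx":0,"ry":0,"rz":0,"grip":0},{"x":-7,"y":-40,"z":0,"rx":0,"ry":0,"rz":0,"grip":0},{"x":-7,"y":-40,"z":0,"rx":0,"ry":0,"rz":0,"grip":0},{"x":-7,"y":-40,"z":0,"rx":0,"ry":0,"rz":0,"grip":0},{"x":-7,"y":-40,"z":0,"rx":0,"ry":0,"rz":0,"grip":0},{"x":-7,"y":-40,"z":0,"rx":0,"ry":0,"rz":0,"grip":0},{"x":-7,"y":-40,"z":0,"rx":0,"ry":0,"rz":0,"grip":0},{"x":-7,"y":-40,"z":0,"rx":0,"ry":0,"rz":0,"grip":0},{"x":-7,"y":-40,"z":0,"rx":0,"ry":0,"rz":0,"grip":0}]'
python3 - <<'E'
from h import *
st()
# tip corner path in box mm: fingertip front corner = tcp + 11 in box x; r=100,h=14 on the panel
for th in (1.34,1.2,1.05,.9,.75,.6,.45,.3,.15,0):
    p=box(flap(.1,.016,0,th))*1000;print(th,"tcp",round(p[0]-11,1),round(p[2],1))
E
```

```text
time: 2.17
eef_pos: [0.4666, 0.0461, 0.232]
tcp_rot: [-0.078, 0.997, 0.0, 0.001]
contact_force: [1.7, 0.4, 1.0]
opening: -0.0
finger_force: 0.0
t 2.27 tcp box mm [-124.1   23.2  232. ] F [-1.4  0.4  0.6] open -0.01 toolx deg -171.4 tilt [ 0.002 -0.001 -1.   ]
1.34 tcp -86.7 180.0
1.2 tcp -72.7 178.0
1.05 tcp -58.1 173.7
0.9 tcp -44.4 167.3
0.75 tcp -31.7 158.9
0.6 tcp -20.5 148.7
0.45 tcp -10.9 136.9
0.3 tcp -3.2 123.8
0.15 tcp 2.5 109.8
0 tcp 6.0 95.0
```

```bash
python3 -m creep '[{"x":0,"y":-12,"z":26,"rx":0,"ry":0,"rz":0,"grip":0},{"x":0,"y":-11,"z":26,"rx":0,"ry":0,"rz":0,"grip":0},{"x":-8,"y":0,"z":0,"rx":0,"ry":0,"rz":0,"grip":0},{"x":-8,"y":0,"z":0,"rx":0,"ry":0,"rz":0,"grip":0},{"x":-8,"y":0,"z":0,"rx":0,"ry":0,"rz":0,"grip":0},{"x":-5,"y":0,"z":0,"rx":0,"ry":0,"rz":0,"grip":0},{"x":-5,"y":0,"z":0,"rx":0,"ry":0,"rz":0,"grip":0},{"x":-5,"y":0,"z":0.5,"rx":0,"ry":0,"rz":0,"grip":0},{"x":-5,"y":0,"z":0.5,"rx":0,"ry":0,"rz":0,"grip":0},{"x":-5,"y":0,"z":1,"rx":0,"ry":0,"rz":0,"grip":0}]'
python3 - <<'E'
from h import *
st()
for n in("top","scene"):cv2.imwrite(f"pics/{n}1.png",_c[n]["color"]) if 0 else None
import h
a=h._c["top"]["color"][150:270,185:305];b=h._c["scene"]["color"][85:245,205:325]
cv2.imwrite("pics/p1.png",np.hstack([cv2.resize(a,(400,400)),cv2.resize(b,(400,533))[:400]]))
E
```

```text
time: 3.1
eef_pos: [0.5186, 0.0327, 0.178]
tcp_rot: [-0.078, 0.997, -0.0, 0.0]
contact_force: [-0.1, 0.3, 1.9]
opening: 0.001
finger_force: 0.8
t 3.2 tcp box mm [-75.6   4.6 177.4] F [ 0.2  0.5 -0.7] open 0.0 toolx deg -171.0 tilt [ 0.001  0.    -1.   ]
```

View pics/p1.png

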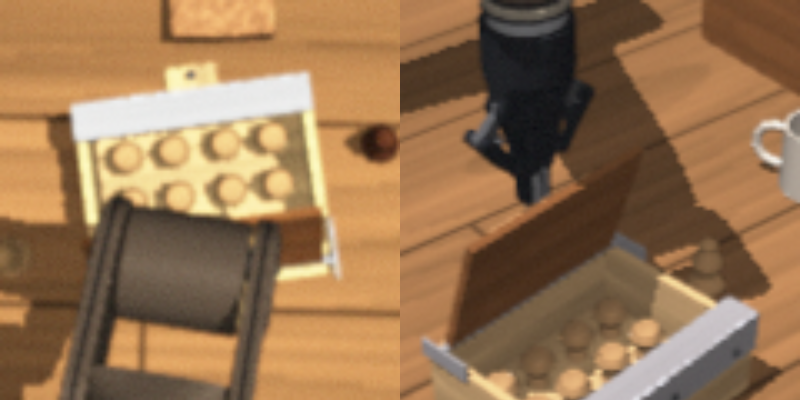

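The fingertip is on the panel and the flap has begun to tip. I'll follow the arc.

```bash
python3 -m creep '[{"x":-7,"y":0,"z":1.2,"rx":0,"ry":0,"rz":0,"grip":0},{"x":-7,"y":0,"z":1.8,"rx":0,"ry":0,"rz":0,"grip":0},{"x":-6.5,"y":0,"z":2,"rx":0,"ry":0,"rz":0,"grip":0},{"x":-6,"y":0,"z":2.4,"rx":0,"ry":0,"rz":0,"grip":0},{"x":-6,"y":0,"z":2.7,"rx":0,"ry":0,"rz":0,"grip":0},{"x":-5.5,"y":0,"z":3,"rx":0,"ry":0,"rz":0,"grip":0},{"x":-5,"y":0,"z":3.3,"rx":0,"ry":0,"rz":0,"grip":0},{"x":-4.5,"y":0,"z":3.8,"rx":0,"ry":0,"rz":0,"grip":0},{"x":-4,"y":0,"z":4,"rx":0,"ry":0,"rz":0,"grip":0},{"x":-4,"y":0,"z":4.3,"rx":0,"ry":0,"rz":0,"grip":0}]'
python3 - <<'E'
from h import *
st()
import h
a=h._c["top"]["color"][150:270,185:305];b=h._c["scene"]["color"][85:245,205:325]
cv2.imwrite("pics/p2.png",np.hstack([cv2.resize(a,(400,400)),cv2.resize(b,(400,533))[133:533]]))
E
```

```text
time: 4.03
eef_pos: [0.5738, 0.041, 0.1489]
tcp_rot: [-0.078, 0.997, -0.0, 0.001]
contact_force: [-0.7, 0.4, 1.8]
opening: -0.0
finger_force: 0.6
t 4.13 tcp box mm [-20.6   4.3 148. ] F [-0.1  0.2 -0.4] open 0.0 toolx deg -171.0 tilt [-0.001 -0.    -1.   ]
```

View pics/p2.png

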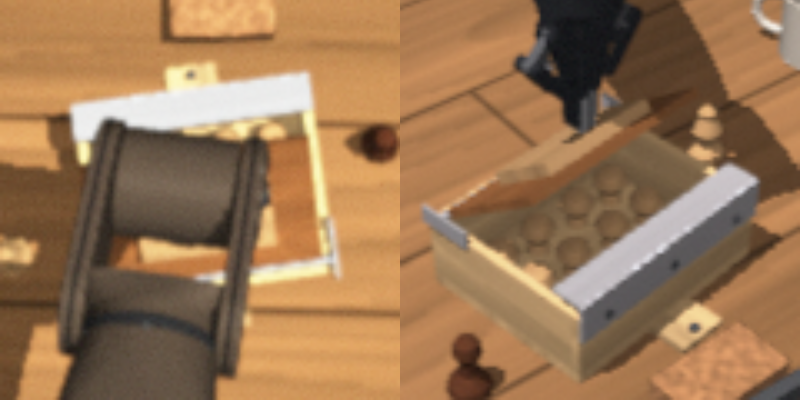

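The flap is at about 0.6 rad with low forces and its edge is clear of the lip. I'll carry on down to flat.

```bash
python3 -m creep '[{"x":-4,"y":0,"z":4.7,"rx":0,"ry":0,"rz":0,"grip":0},{"x":-3.6,"y":0,"z":4.9,"rx":0,"ry":0,"rz":0,"grip":0},{"x":-3.2,"y":0,"z":5,"rx":0,"ry":0,"rz":0,"grip":0},{"x":-3,"y":0,"z":5.2,"rx":0,"ry":0,"rz":0,"grip":0},{"x":-2.6,"y":0,"z":5.4,"rx":0,"ry":0,"rz":0,"grip":0},{"x":-2.2,"y":0,"z":5.6,"rx":0,"ry":0,"rz":0,"grip":0},{"x":-2,"y":0,"z":5.8,"rx":0,"ry":0,"rz":0,"grip":0},{"x":-1,"y":0,"z":5.8,"rx":0,"ry":0,"rz":0,"grip":0},{"x":-0.5,"y":0,"z":5.5,"rx":0,"ry":0,"rz":0,"grip":0},{"x":0,"y":0,"z":4,"rx":0,"ry":0,"rz":0,"grip":0}]'
python3 - <<'E'
from h import *
st()
E
```

```text
time: 4.97
eef_pos: [0.5943, 0.0445, 0.0959]
tcp_rot: [-0.078, 0.997, 0.0, -0.0]
contact_force: [1.3, 0.4, 0.6]
opening: -0.001
finger_force: 0.5
t 5.07 tcp box mm [ 0.2  4.5 95.5] F [ 0.6 -0.3  0.9] open -0.0 toolx deg -171.0 tilt [-0.003  0.    -1.   ]
```

```bash
python3 -m creep '[{"x":0,"y":0,"z":0.7,"rx":0,"ry":0,"rz":0,"grip":0},{"x":0,"y":0,"z":0.7,"rx":0,"ry":0,"rz":0,"grip":0},{"x":0,"y":0,"z":0.5,"rx":0,"ry":0,"rz":0,"grip":0},{"x":0,"y":0,"z":0.5,"rx":0,"ry":0,"rz":0,"grip":0},{"x":0,"y":0,"z":0,"rx":0,"ry":0,"rz":0,"grip":0},{"x":0,"y":0,"z":0,"rx":0,"ry":0,"rz":0,"grip":0},{"x":0,"y":0,"z":0,"rx":0,"ry":0,"rz":0,"grip":0},{"x":0,"y":0,"z":0,"rx":0,"ry":0,"rz":0,"grip":0},{"x":0,"y":0,"z":0,"rx":0,"ry":0,"rz":0,"grip":0},{"x":0,"y":0,"z":0,"rx":0,"ry":0,"rz":0,"grip":0}]'
python3 - <<'E'
from h import *
st()
E
```

```text
time: 5.9
eef_pos: [0.5945, 0.0445, 0.0949]
tcp_rot: [-0.078, 0.997, -0.0, -0.0]
contact_force: [-3.4, -0.5, 4.8]
opening: -0.003
finger_force: 2.4
t 6.0 tcp box mm [ 1.1  4.3 94.8] F [-3.7  0.1  6. ] open 0.0 toolx deg -171.0 tilt [-0.001 -0.    -1.   ]
```

The flap rests on its stop (tip at z = 94.8 mm, 6 N up). Next I lift, go behind the panel step and look.

```bash
python3 -m creep '[{"x":0,"y":0,"z":-12,"rx":0,"ry":0,"rz":0,"grip":0},{"x":0,"y":0,"z":-15,"rx":0,"ry":0,"rz":0,"grip":0},{"x":15,"y":0,"z":0,"rx":0,"ry":0,"rz":0,"grip":0},{"x":20,"y":0,"z":0,"rx":0,"ry":0,"rz":0,"grip":0},{"x":20,"y":0,"z":0,"rx":0,"ry":0,"rz":0,"grip":0},{"x":18,"y":0,"z":0,"rx":0,"ry":0,"rz":0,"grip":0},{"x":0,"y":0,"z":12,"rx":0,"ry":0,"rz":0,"grip":0},{"x":0,"y":0,"z":8,"rx":0,"ry":0,"rz":0,"grip":0},{"x":0,"y":0,"z":0,"rx":0,"ry":0,"rz":0,"grip":0},{"x":0,"y":0,"z":0,"rx":0,"ry":0,"rz":0,"grip":0}]'
python3 - <<'E'
from h import *
st()
import h
a=h._c["top"]["color"][150:270,185:305];b=h._c["scene"]["color"][125:245,205:325]
cv2.imwrite("pics/p3.png",np.hstack([cv2.resize(a,(400,400)),cv2.resize(b,(400,400))]))
for n,s in(("s0",0),("s8",.008)):print(n,[((proj("scene",flap(.035,h_,y,0,s))-[205,125])/.3+[400,0]).round().tolist() for h_ in(.016,) for y in(-.06,.06)],[((proj("scene",flap(.113,.016,y,0,s))-[205,125])/.3+[400,0]).round().tolist() for y in(-.06,.06)],[((proj("scene",flap(.132,.004,y,0,s))-[205,125])/.3+[400,0]).round().tolist() for y in(-.1,.1)])
E
```

```text
time: 6.83
eef_pos: [0.5228, 0.0332, 0.1007]
tcp_rot: [-0.078, 0.997, 0.0, -0.0]
contact_force: [-0.0, 0.6, 0.5]
opening: -0.0
finger_force: 0.0
t 6.93 tcp box mm [-70.8   4.3 101.5] F [ 0.7 -0.4  0.2] open 0.0 toolx deg -171.0 tilt [ 0.001  0.    -1.   ]
s0 [[502.0, 193.0], [599.0, 131.0]] [[567.0, 236.0], [664.0, 169.0]] [[549.0, 282.0], [710.0, 168.0]]
s8 [[509.0, 198.0], [606.0, 135.0]] [[574.0, 240.0], [671.0, 173.0]] [[556.0, 287.0], [717.0, 172.0]]
```

View pics/p3.png

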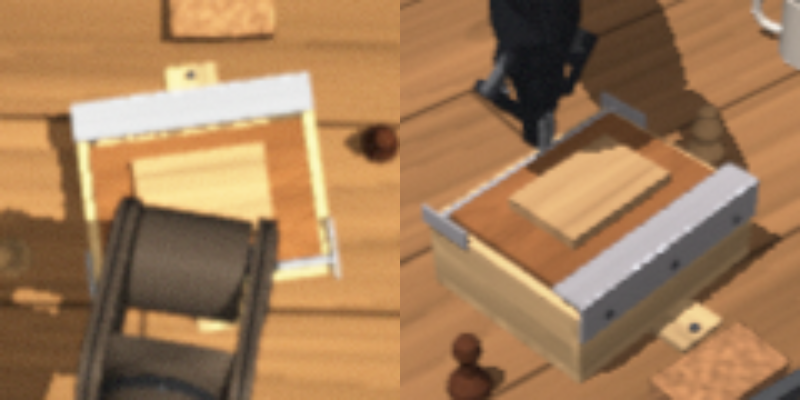

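The flap lies flat with its edge just short of the lip, and the step's corners at (512,200) and (610,137) are clear ahead of the fingertip. I'll lower to about z = 88 mm, above the slab, and push.

```bash
python3 -m creep '[{"x":0,"y":-2,"z":7,"rx":0,"ry":0,"rz":0,"grip":0},{"x":0,"y":-2,"z":6,"rx":0,"ry":0,"rz":0,"grip":0},{"x":0,"y":0,"z":0,"rx":0,"ry":0,"rz":0,"grip":0},{"x":-3,"y":0,"z":0,"rx":0,"ry":0,"rz":0,"grip":0},{"x":-3,"y":0,"z":0,"rx":0,"ry":0,"rz":0,"grip":0},{"x":-3,"y":0,"z":0,"rx":0,"ry":0,"rz":0,"grip":0},{"x":-2,"y":0,"z":0,"rx":0,"ry":0,"rz":0,"grip":0},{"x":-2,"y":0,"z":0,"rx":0,"ry":0,"rz":0,"grip":0},{"x":-2,"y":0,"z":0,"rx":0,"ry":0,"rz":0,"grip":0},{"x":0,"y":0,"z":0,"rx":0,"ry":0,"rz":0,"grip":0}]'
python3 - <<'E'
from h import *
st()
E
```

```text
time: 7.77
eef_pos: [0.5384, 0.0315, 0.0887]
tcp_rot: [-0.078, 0.997, -0.0, 0.0]
contact_force: [-0.2, -0.4, -0.1]
opening: -0.001
finger_force: 0.0
t 7.87 tcp box mm [-56.7   0.5  88.6] F [ 0.8 -0.5  0.1] open -0.0 toolx deg -171.0 tilt [-0. -0. -1.]
```

```bash
python3 -m creep '[{"x":-2,"y":0,"z":0,"rx":0,"ry":0,"rz":0,"grip":0},{"x":-2,"y":0,"z":0,"rx":0,"ry":0,"rz":0,"grip":0},{"x":-2,"y":0,"z":0,"rx":0,"ry":0,"rz":0,"grip":0},{"x":-2,"y":0,"z":0,"rx":0,"ry":0,"rz":0,"grip":0},{"x":-2,"y":0,"z":0,"rx":0,"ry":0,"rz":0,"grip":0},{"x":-2,"y":0,"z":0,"rx":0,"ry":0,"rz":0,"grip":0},{"x":-2,"y":0,"z":0,"rx":0,"ry":0,"rz":0,"grip":0},{"x":0,"y":0,"z":0,"rx":0,"ry":0,"rz":0,"grip":0},{"x":0,"y":0,"z":0,"rx":0,"ry":0,"rz":0,"grip":0},{"x":0,"y":0,"z":0,"rx":0,"ry":0,"rz":0,"grip":0}]'
python3 - <<'E'
from h import *
st()
E
```

```text
time: 8.7
eef_pos: [0.5507, 0.0337, 0.0883]
tcp_rot: [-0.078, 0.997, 0.0, -0.001]
contact_force: [-4.7, -1.0, 3.2]
opening: 0.004
finger_force: 2.5
t 8.8 tcp box mm [-43.7   0.6  88.3] F [-4.6 -0.7  1.8] open -0.0 toolx deg -171.0 tilt [-0.003 -0.    -1.   ]
```

Sliding resistance is about 5 N, as expected. I'll push on until the force shows the stop.

```bash
python3 -m creep '[{"x":-2,"y":0,"z":0,"rx":0,"ry":0,"rz":0,"grip":0},{"x":-2,"y":0,"z":0,"rx":0,"ry":0,"rz":0,"grip":0},{"x":-2,"y":0,"z":0,"rx":0,"ry":0,"rz":0,"grip":0},{"x":-2,"y":0,"z":0,"rx":0,"ry":0,"rz":0,"grip":0},{"x":-1,"y":0,"z":0,"rx":0,"ry":0,"rz":0,"grip":0},{"x":-1,"y":0,"z":0,"rx":0,"ry":0,"rz":0,"grip":0},{"x":-1,"y":0,"z":0,"rx":0,"ry":0,"rz":0,"grip":0},{"x":0,"y":0,"z":0,"rx":0,"ry":0,"rz":0,"grip":0},{"x":0,"y":0,"z":0,"rx":0,"ry":0,"rz":0,"grip":0},{"x":0,"y":0,"z":0,"rx":0,"ry":0,"rz":0,"grip":0}]'
python3 - <<'E'
from h import *
st()
E
```

```text
time: 9.63
eef_pos: [0.5604, 0.0353, 0.0882]
tcp_rot: [-0.078, 0.997, 0.0, -0.003]
contact_force: [-9.1, -1.8, 5.4]
opening: 0.001
finger_force: 4.3
t 9.73 tcp box mm [-33.9   0.6  88.2] F [-8.  -1.4  4.9] open 0.0 toolx deg -171.0 tilt [-0.006 -0.    -1.   ]
```

```bash
python3 -m creep '[{"x":-1,"y":0,"z":0,"rx":0,"ry":0,"rz":0,"grip":0},{"x":-1,"y":0,"z":0,"rx":0,"ry":0,"rz":0,"grip":0},{"x":-1,"y":0,"z":0,"rx":0,"ry":0,"rz":0,"grip":0},{"x":-1,"y":0,"z":0,"rx":0,"ry":0,"rz":0,"grip":0},{"x":0,"y":0,"z":0,"rx":0,"ry":0,"rz":0,"grip":0},{"x":0,"y":0,"z":0,"rx":0,"ry":0,"rz":0,"grip":0},{"x":0,"y":0,"z":0,"rx":0,"ry":0,"rz":0,"grip":0},{"x":0,"y":0,"z":0,"rx":0,"ry":0,"rz":0,"grip":0},{"x":0,"y":0,"z":0,"rx":0,"ry":0,"rz":0,"grip":0},{"x":0,"y":0,"z":0,"rx":0,"ry":0,"rz":0,"grip":0}]'
python3 - <<'E'
from h import *
st()
E
```

```text
time: 10.57
eef_pos: [0.5607, 0.0354, 0.088]
tcp_rot: [-0.079, 0.997, -0.0, -0.009]
contact_force: [-19.1, -3.7, 13.1]
opening: 0.001
finger_force: 9.8
t 10.67 tcp box mm [-33.6   0.7  88. ] F [-19.6  -3.1  14.1] open 0.0 toolx deg -170.9 tilt [-0.017 -0.002 -1.   ]
```

This is the hard stop: 4 mm more of command raised the force to 20 N with no travel. I'll back off, lift clear and check.

```bash
python3 -m creep '[{"x":4,"y":0,"z":0,"rx":0,"ry":0,"rz":0,"grip":0},{"x":4,"y":0,"z":0,"rx":0,"ry":0,"rz":0,"grip":0},{"x":4,"y":0,"z":-5,"rx":0,"ry":0,"rz":0,"grip":0},{"x":0,"y":0,"z":-15,"rx":0,"ry":0,"rz":0,"grip":0},{"x":5,"y":0,"z":-25,"rx":0,"ry":0,"rz":0,"grip":0},{"x":10,"y":0,"z":-30,"rx":0,"ry":0,"rz":0,"grip":0},{"x":10,"y":0,"z":-30,"rx":0,"ry":0,"rz":0,"grip":0},{"x":10,"y":0,"z":-20,"rx":0,"ry":0,"rz":0,"grip":0},{"x":0,"y":0,"z":0,"rx":0,"ry":0,"rz":0,"grip":0},{"x":0,"y":0,"z":0,"rx":0,"ry":0,"rz":0,"grip":0}]'
python3 - <<'E'
from h import *
st()
import h
a=h._c["top"]["color"][150:270,185:305];b=h._c["scene"]["color"][125:245,205:325]
cv2.imwrite("pics/p4.png",np.hstack([cv2.resize(a,(400,400)),cv2.resize(b,(400,400))]))
E
```

```text
time: 11.5
eef_pos: [0.5214, 0.0286, 0.2157]
tcp_rot: [-0.078, 0.997, -0.0, 0.003]
contact_force: [0.2, -0.5, 0.0]
opening: -0.001
finger_force: 0.0
t 11.6 tcp box mm [-74.9   0.6 212.6] F [-0.1 -0.7 -0.8] open 0.0 toolx deg -171.0 tilt [-0.  0. -1.]
```

View pics/p4.png

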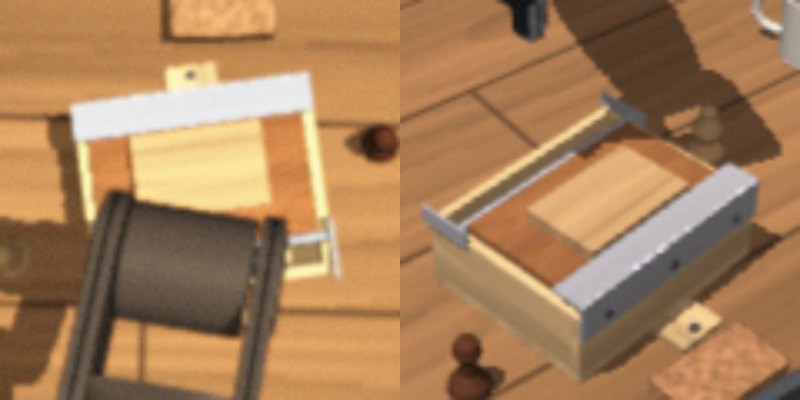

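The flap is flat, its edge is under the lip (the panel front is almost at the lip, top crop (200,130)), a gap has opened at the hinge, and the bystanders haven't moved. Handing in.

```bash
python3 -c "
from plant import sign_off
print(sign_off())"
```

```text
the job is handed in; nothing more can be done
None
```

The box is shut: the flap is folded flat and pushed to the stop with its edge under the steel lip, the hand is clear, the bystanders in the last view are unmoved, and the job was handed in at about 12 s with no verdict shown.

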